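# Rock a seized wing knob free on the microscopy bench

### The job

The wing knob on its aluminium clamp block has been seized by dried salt solution: rock it back and forth, a little farther each time, until it breaks free, then unscrew it anticlockwise (seen from above) all the way to its open stop and let go. Leave the round knob, the slide box, the dish and the oil bottle alone.

Things in the scene. Friction and masses are not known exactly. Their poses are not given: they have to be found in the camera images.
- wing_grip (a point): Grip point of the steel wing knob: on its vertical axis, mid-wing, 68 mm above the bench; turns with it: x along the wing, y across it, z up. Wing 10 mm thick with flat upright faces, 75 mm long, 52 to 88 mm above the bench, on a 24 mm round hub, centred on a fixed 84 x 84 x 40 mm block. Like blocks, one with a lens 108 mm high, one with a round knob, are 130 mm or more away; they change places.
- wing (a joint): Wing angle, rad: 0 at start, + anticlockwise from above. Stays where left; 0.1 to 0.25 N m turns it. Hard stops at first at -0.25 and +0.25. Going below -0.15 shifts the + stop to 0.45; then above 0.33 shifts the - stop to -0.45 (final); then below -0.33 frees it to turn to the open stop at 0.90. Straight forcing does not help; one grasp can do it all.
- round_knob (a joint): Turning angle in rad of the round knurled steel knob (40 mm across, top 76 mm above the bench) on the neighbouring block; it turns easily and must be left alone.
- slide_box: Loose grey box with a white lid, 92 x 152 mm, 33 mm high, beyond the blocks; origin at the centre of its underside. To be left alone.
- dish: Loose clear round dish, 90 mm across, 16 mm high, beyond the blocks; origin at the centre of its underside. To be left alone.
- oil_bottle: Loose small amber bottle, 32 mm across, 60 mm high, to the right of the blocks; origin at the centre of its underside. To be left alone.

How it is judged:
By the outcome, as a careful person would: the job done as asked, in the order asked, and still so for the second after the job is handed in, with the robot touching nothing.
It also fails if it takes over 40 s, if anything falls off the work surface, if the arm or the gripper's body presses on something with over 40 N, if the wrist force passes 120 N, or if a joint passes its speed limit or range.

### The arm

A 6-joint arm with a two-finger parallel gripper is mounted at the origin on the work surface. World frame = base frame: x ahead of the robot, y to its left, z up, the work surface at z = 0. Lengths are in m, angles in rad, forces in N, time in s.
With the tool pointing down it reaches from about 0.325 to 0.875 m from the base axis. Payload 4.4 kg.
Tool frame: the origin (TCP) lies at the very end of the fingers, on their centre line; the grasp point (between the pads) lies 19 mm behind it; z points along the fingers, y is the line along which they close (so a half turn about z gives the same grasp; the last joint's range is limited). The gripper opens to 85 mm and grips with 20 to 120 N. Pads are 22 mm wide; open, the fingers measure 114 mm over their backs; the gripper's body (76 mm by 85 mm) begins 54 mm behind the grasp point. The pads swing forward as they close: fully open they stand 13 mm farther back than shut.
Start: joints at [-1.349, 0.207, 1.542, -0, 1.393, -0.15], TCP at [0.209, -0.536, 0.231] pointing down, gripper open.
Joint ranges: [-2.73, 2.73], [-0.86, 2.22], [0.23, 2.46], [-1.11, 4.25], [0.08, 2.63], [-2.82, 2.82]. Speed limits (rad/s): [2.79, 2.79, 3.14, 3.14, 3.14, 3.14].

### API

Orientations are given as a unit quaternion [w, x, y, z].
In Python, from workcell import env gives the robot as it stands.
- The arm moves only by the shell command python3 -m handwheel 'ROWS' [FORCE]. ROWS is text: rows parted by semicolons, each of 7 numbers parted by spaces: the closure, from -1 (fully open) to 1 (shut), then the shift along the tool's x, y, z in mm, then the turn, a rotation vector about the tool's x, y, z in rad. In form: fingers x y z wx wy wz; .... A call has exactly 10 rows; each row shifts and turns the commanded pose from where the row before left it, along the tool's axes as they then stand; what a row does not reach is not made up. A row lasts 1/10 s, in which the tool goes at most 50 mm and 8.59 degrees, less where a joint would pass 70% of its speed; a pose out of reach is approached as far as the arm can. A call with a gripper value outside its range is refused whole. The fingers move at their own pace and stop on an object; FORCE is the grip in N (left out, the last holds). Time passes only in rows, so rows that do not move let the fingers close, or fill a call up. It gives the time, the measured TCP pose, the force, the opening and the grip force at its end, in the units of the state.
- env.observe(): the state, without advancing time (a new reading comes with each control period).
- env.get_image(name): name is "scene" or "top"; returns (picture, depth): 400x640x3 uint8, blue, green, red; 400x640 float32, m along the optical axis (not along the pixel's ray), 0 where there is no reading.
- env.camera_params(name): a dict with "fx", "fy", "cx", "cy" (pixels), "rvec" (rotation vector, rad) and "tvec" (3), from world to camera coordinates, as OpenCV has them. Camera axes: x right, y down, z forward; pixel columns grow to the right and rows downward; lengths in m; the calibration is good to about 2 mm. A picture is of the moment at which its call begins. camera_params takes no time and is no camera call.
- env.sign_off(): hands the job in; it is judged then, once.
The state is a dict: "time": time; "joint_pos": joint angles; "qvel": joint speeds; "joint_torque": joint torques, N m; "ee_pos": TCP position; "eef_rot": TCP orientation; "wrist_force": force on the tool from outside, world axes, zero at the start; "wrist_torque": the same for the moment, N m; "width": finger opening in m; "gripper_force": force on a finger pad.
Only numpy, scipy, OpenCV 4.12 (cv2) and the standard library are available. Lean on these libraries where they do the work, as an engineer would, in place of code of your own. Each camera call takes 0.05 s, during which the arm holds its last target. There are 200 camera calls.

## Working session

There is one attempt and no reset: what is moved stays moved. The work goes in short steps, Python scripts to look and compute and a shell command to move; the robot and the scene stay as the last step left them, time stands still between calls to the robot, and variables do not carry over. Pictures are saved under pics/ and viewed, at most 10 in all, crops included, and the job is handed in when it is done.

```bash
mkdir -p pics; ls; python3 - <<'E'
from workcell import env
import cv2,numpy as np
for n in("top","scene"):
    p,d=env.get_image(n); cv2.imwrite(f"pics/{n}0.png",p); np.save(f"pics/{n}0.npy",d)
    print(n,env.camera_params(n))
print(env.observe())
E
```

```text
pics
top {'fx': 507.7131588686242, 'fy': 507.7131588686242, 'cx': 315.86838691036513, 'cy': 203.2600644562624, 'rvec': array([ 2.12708897, -2.17421337,  0.1433292 ]), 'tvec': array([-0.08257151,  0.59396393,  1.41513033])}
scene {'fx': 415.50124532093406, 'fy': 415.50124532093406, 'cx': 325.5863176792694, 'cy': 202.07393582909373, 'rvec': array([ 2.07075424,  1.22521605, -0.51983555]), 'tvec': array([-0.19550228, -0.33355173,  1.40513282])}
{'time': 0.1, 'joint_pos': array([-1.34848300e+00,  2.07383845e-01,  1.54284925e+00,  4.25077634e-05,
        1.39350271e+00, -1.50466964e-01]), 'qvel': array([-0.00024331, -0.00283311, -0.00389081, -0.00154285, -0.00066101,
        0.00042413]), 'joint_torque': array([-7.46781188e-04, -3.84093225e+01, -2.92547643e+01, -2.79378901e-04,
        4.92888037e-03, -6.80513512e-07]), 'ee_pos': array([ 0.20928195, -0.53480936,  0.23019593]), 'eef_rot': array([-1.07163473e-03,  9.82679723e-01,  1.85308967e-01, -1.75829024e-05]), 'wrist_force': array([-0.25146141, -0.14534071, -0.96439157]), 'wrist_torque': array([0.01730708, 0.02405616, 0.00254646]), 'gripper_force': 0.0, 'width': 0.08581743348358367}
```

View pics/top0.png

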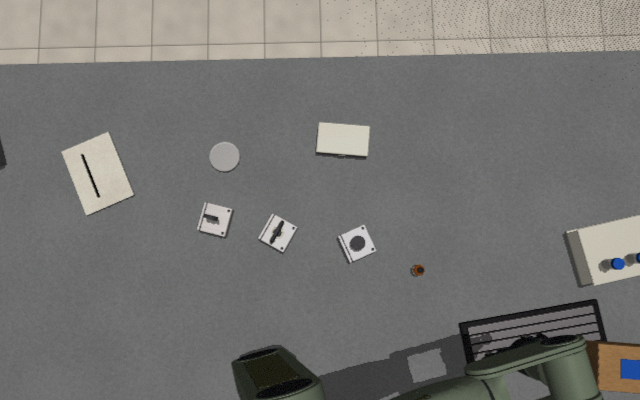

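View pics/scene0.png

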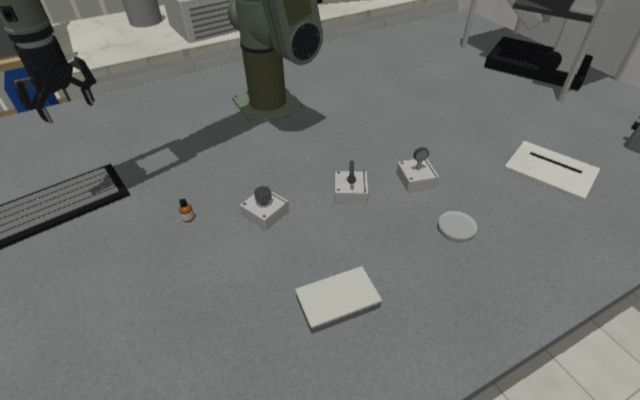

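The top view shows the lens block at (214,219), the wing knob at (277,233), the round knob at (357,243), the dish at (224,156), the box at (343,139) and the bottle at (417,270). The scene view agrees. Next I measure the wing.

```bash
cat > h.py <<'E'
import cv2,numpy as np
from workcell import env
def world(n,d,u0,u1,v0,v1):
    c=env.camera_params(n);R=cv2.Rodrigues(c["rvec"])[0]
    v,u=np.mgrid[v0:v1,u0:u1];z=d[v0:v1,u0:u1]
    P=np.stack([(u-c["cx"])/c["fx"]*z,(v-c["cy"])/c["fy"]*z,z],-1).reshape(-1,3)
    P=P[P[:,2]>0]
    return (P-c["tvec"])@R
def ray(n,u,v,z0):
    c=env.camera_params(n);R=cv2.Rodrigues(c["rvec"])[0]
    o=-R.T@c["tvec"];r=R.T@np.array([(u-c["cx"])/c["fx"],(v-c["cy"])/c["fy"],1])
    return o+r*(z0-o[2])/r[2]
E
python3 - <<'E'
from h import *
d=np.load("pics/top0.npy")
for n,b in dict(lens=(190,240,195,243),wing=(255,302,208,258),knob=(332,382,218,268)).items():
    P=world("top",d,*b)
    B=P[(P[:,2]>.033)&(P[:,2]<.047)]; r=cv2.minAreaRect(B[:,:2].astype(np.float32)*1000)
    print(n,"block",r,np.median(B[:,2]))
    H=P[P[:,2]>.052]; print(" high",len(H),cv2.minAreaRect(H[:,:2].astype(np.float32)*1000),H[:,2].max())
    W=P[P[:,2]>.075]
    if len(W)>3:
        m=W.mean(0);w,V=np.linalg.eigh(np.cov(W[:,:2].T));print(" top",len(W),m,np.degrees(np.arctan2(V[1,1],V[0,1])))
im=cv2.imread("pics/top0.png")[190:275,190:390]
cv2.imwrite("pics/c1.png",cv2.resize(im,None,fx=4,fy=4,interpolation=cv2.INTER_CUBIC))
c=env.camera_params("top");R=cv2.Rodrigues(c["rvec"])[0];print(-R.T@c["tvec"])
E
```

```text
lens block ((553.3489990234375, 197.0324249267578), (85.1258316040039, 83.95213317871094), 74.87198638916016) 0.0394545868828968
 high 63 ((552.6976318359375, 196.2781524658203), (37.903499603271484, 10.38566780090332), 75.58458709716797) 0.11252194512330123
 top 62 [0.55184647 0.19439825 0.10128909] 76.04482905658459
wing block ((510.8541259765625, 16.856403350830078), (84.13200378417969, 83.61588287353516), 59.91563034057617) 0.039260331468977325
 high 119 ((510.6938171386719, 18.320907592773438), (20.479656219482422, 69.79840850830078), 68.53384399414062) 0.09210355665716265
 top 86 [0.51096548 0.01680307 0.08139719] 150.3152915935061
knob block ((475.2331237792969, -207.80819702148438), (83.86166381835938, 84.71553802490234), 22.9963321685791) 0.03942525361472827
 high 173 ((474.1739196777344, -207.14532470703125), (39.10194396972656, 38.49355697631836), 87.6971435546875) 0.08206323410081207
 top 89 [ 0.47482744 -0.20642229  0.07744105] 103.97151072750407
[ 0.39638612 -0.0959755   1.48184743]
```

View pics/c1.png

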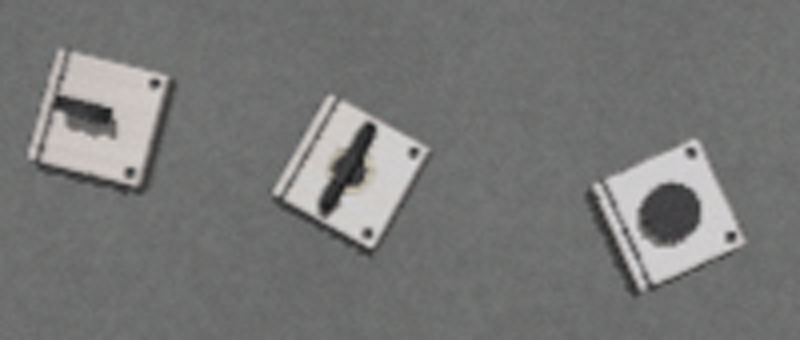

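The crop shows the wing parallel to the groove of its block, at crop pixels (325,210) to (370,130). Its centre is about (0.511, 0.017) and its yaw 150°. I move above it at the present height first.

```bash
python3 -m handwheel '-1 24 -20 0 0 0 0; -1 24 -20 0 0 0 0; -1 24 -20 0 0 0 0; -1 24 -20 0 0 0 0; -1 24 -20 0 0 0 0; -1 24 -20 0 0 0 0; -1 24 -20 0 0 0 0; -1 24 -20 0 0 0 0; -1 24 -20 0 0 0 0; -1 24 -20 0 0 0 0' 60
python3 -m handwheel '-1 24 -20 0 0 0 0; -1 24 -20 0 0 0 0; -1 24 -20 0 0 0 0; -1 24 -20 0 0 0 0; -1 24 -20 0 0 0 0; -1 24 -20 0 0 0 0; -1 24 -20 0 0 0 0; -1 24 -20 0 0 0 0; -1 24 -20 0 0 0 0; -1 24 -20 0 0 0 0'
python3 -m handwheel '-1 0 0 0 0 0 -0.112; -1 0 0 0 0 0 -0.112; -1 0 0 0 0 0 -0.112; -1 0 0 0 0 0 -0.112; -1 0 0 0 0 0 -0.112; -1 0 0 0 0 0 -0.112; -1 0 0 0 0 0 -0.112; -1 0 0 0 0 0 -0.112; -1 0 0 0 0 0 -0.112; -1 0 0 0 0 0 -0.112'
python3 -m handwheel '-1 0 0 0 0 0 -0.14; -1 0 0 0 0 0 -0.14; -1 0 0 0 0 0 -0.14; -1 0 0 0 0 0 -0.14; -1 0 0 0 0 0 -0.14; -1 0 0 0 0 0 -0.14; -1 0 0 0 0 0 -0.14; -1 0 0 0 0 0 -0.14; -1 0 0 0 0 0 0; -1 0 0 0 0 0 0'
cat > st.py <<'E'
from h import *
from scipy.spatial.transform import Rotation as Ro
o=env.observe();R=Ro.from_quat(o["eef_rot"],scalar_first=True);M=R.as_matrix()
print("t",o["time"],"yaw",np.degrees(np.arctan2(M[1,0],M[0,0])),"wing",np.arctan2(M[1,0],M[0,0])-np.radians(150.1),"pos",o["ee_pos"],"z",M[:,2],"q",o["joint_pos"].round(2),"F",o["wrist_force"].round(1),"T",o["wrist_torque"].round(2),o["width"],o["gripper_force"])
print("move mm tool",1000*M.T@(np.array([.511,.017,.056])-o["ee_pos"]))
E
python3 st.py
```

```text
time: 1.1
ee_pos: [0.3602, -0.2604, 0.2309]
eef_rot: [-0.0, 0.983, 0.185, -0.0]
wrist_force: [0.6, -0.6, -0.2]
width: 0.0854
gripper_force: 0.0
time: 2.1
ee_pos: [0.5108, 0.0131, 0.2308]
eef_rot: [-0.0, 0.983, 0.185, -0.0]
wrist_force: [-0.7, 0.5, 0.0]
width: 0.0854
gripper_force: 0.0
time: 3.1
ee_pos: [0.5103, 0.0119, 0.2307]
eef_rot: [-0.0, 0.733, 0.681, -0.0]
wrist_force: [-0.2, 0.4, 0.5]
width: 0.0853
gripper_force: 0.0
time: 4.1
ee_pos: [0.5105, 0.0119, 0.2309]
eef_rot: [-0.0, 0.263, 0.965, -0.0]
wrist_force: [-0.8, -0.2, 0.4]
width: 0.0855
gripper_force: 0.0
t 4.1 yaw 149.53711787180276 wing -0.009824146437674486 pos [0.51046399 0.01188838 0.23089117] z [-7.97239214e-04  1.25515810e-04 -9.99999674e-01] q [-0.15  0.07  1.7   0.    1.38 -1.19] F [-0.8 -0.2  0.4] T [ 0.02  0.03 -0.05] 0.0855364252915793 0.0
move mm tool [  1.99815991   4.72950916 174.89133185]
```

```bash
python3 -m handwheel '-1 2 5 20 0 0 -0.01; -1 0 0 25 0 0 0; -1 0 0 25 0 0 0; -1 0 0 25 0 0 0; -1 0 0 25 0 0 0; -1 0 0 20 0 0 0; -1 0 0 15 0 0 0; -1 0 0 10 0 0 0; -1 0 0 9 0 0 0; -1 0 0 0 0 0 0'
python3 st.py; python3 - <<'E'
from h import *
p,d=env.get_image("scene");cv2.imwrite("pics/s2.png",cv2.resize(p[90:250,270:470],None,fx=4,fy=4-.25,interpolation=cv2.INTER_CUBIC)[:600])
E
```

```text
time: 5.1
ee_pos: [0.5107, 0.0173, 0.0563]
eef_rot: [-0.001, 0.257, 0.966, -0.0]
wrist_force: [0.3, 0.2, -0.8]
width: 0.0849
gripper_force: 0.0
t 5.1 yaw 150.23341407646078 wing 0.00232851490274788 pos [0.51074269 0.01726087 0.05627187] z [-2.11782715e-03  2.77251670e-04 -9.99997719e-01] q [-0.14  0.29  1.84 -0.    1.01 -1.19] F [ 0.3  0.2 -0.8] T [-0.   -0.02  0.01] 0.08485603474622772 0.0
move mm tool [-0.35340664 -0.09848756  0.27125116]
```

View pics/s2.png

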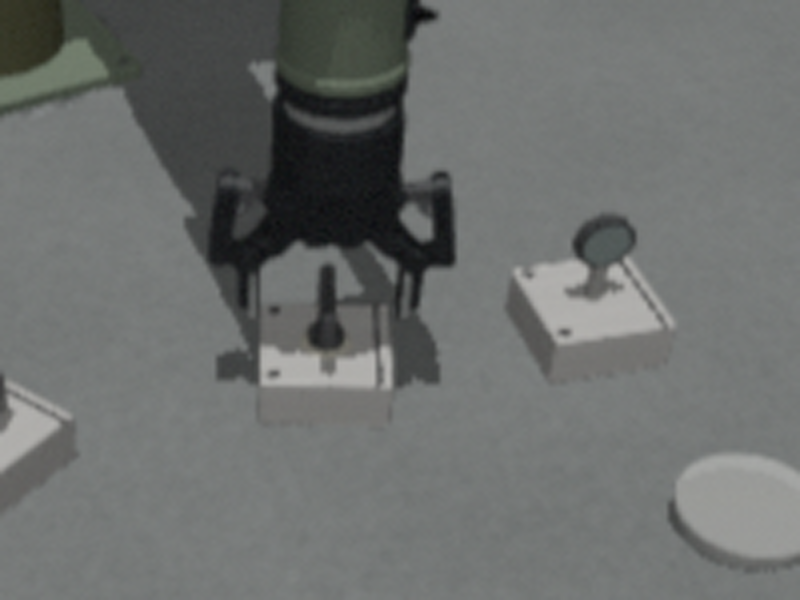

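The crop shows the wing at (327,300), midway between the fingers at x 245 and 408, and the hub only below the wing. I close now.

```bash
python3 -m handwheel '0.3 0 0 0 0 0 0; 0.5 0 0 0 0 0 0; 0.7 0 0 0 0 0 0; 0.85 0 0 0 0 0 0; 1 0 0 0 0 0 0; 1 0 0 0 0 0 0; 1 0 0 0 0 0 0; 1 0 0 0 0 0 0; 1 0 0 0 0 0 0; 1 0 0 0 0 0 0' 60; python3 st.py
```

```text
time: 6.15
ee_pos: [0.5115, 0.0168, 0.0577]
eef_rot: [-0.0, 0.256, 0.967, -0.0]
wrist_force: [-3.7, -2.1, 5.1]
width: 0.0086
gripper_force: 59.3
t 6.15 yaw 150.28711413128136 wing 0.0032657576678687406 pos [0.51149114 0.0167676  0.05767317] z [-2.74138039e-04 -7.25980768e-04 -9.99999699e-01] q [-0.14  0.29  1.84 -0.    1.01 -1.19] F [-3.7 -2.1  5.1] T [-0.34  0.42  0.09] 0.008609236300498707 59.27953317761421
move mm tool [ 0.54195626 -0.0403036   1.67313982]
```

```bash
python3 -m handwheel '1 0 0 0 0 0 0.03; 1 0 0 0 0 0 0.03; 1 0 0 0 0 0 0.03; 1 0 0 0 0 0 0.03; 1 0 0 0 0 0 0.03; 1 0 0 0 0 0 0.03; 1 0 0 0 0 0 0.03; 1 0 0 0 0 0 0; 1 0 0 0 0 0 0; 1 0 0 0 0 0 0'; python3 st.py
```

```text
time: 7.15
ee_pos: [0.5113, 0.0165, 0.0577]
eef_rot: [-0.0, 0.356, 0.934, -0.001]
wrist_force: [-4.1, -3.3, 5.9]
width: 0.0084
gripper_force: 59.4
t 7.15 yaw 138.25117762492317 wing -0.20680096292906525 pos [0.51132995 0.0165428  0.05766355] z [-7.00224720e-04 -1.10816936e-03 -9.99999141e-01] q [-0.14  0.29  1.84 -0.    1.01 -0.98] F [-4.1 -3.3  5.9] T [-0.5   0.48 -0.04] 0.008384570078002524 59.36000028625131
move mm tool [0.55095577 0.12354944 1.66327068]
```

```bash
python3 -m handwheel '1 0 0 0 0 0 -0.075; 1 0 0 0 0 0 -0.075; 1 0 0 0 0 0 -0.075; 1 0 0 0 0 0 -0.075; 1 0 0 0 0 0 -0.075; 1 0 0 0 0 0 -0.075; 1 0 0 0 0 0 -0.075; 1 0 0 0 0 0 -0.075; 1 0 0 0 0 0 0; 1 0 0 0 0 0 0'; python3 st.py
python3 - <<'E'
from h import *
p,d=env.get_image("scene");cv2.imwrite("pics/s3.png",cv2.resize(p[110:230,290:410],None,fx=5,fy=5,interpolation=cv2.INTER_CUBIC))
E
```

```text
time: 8.15
ee_pos: [0.5117, 0.0173, 0.0577]
eef_rot: [0.0, 0.064, 0.998, 0.0]
wrist_force: [-2.2, -0.0, 5.8]
width: 0.0088
gripper_force: 59.2
t 8.15 yaw 172.62427848328076 wing 0.3931228211693636 pos [0.51166432 0.01728173 0.05766738] z [ 1.54410598e-04  2.50774589e-04 -9.99999957e-01] q [-0.14  0.29  1.84  0.    1.01 -1.58] F [-2.2 -0.   5.8] T [-0.02  0.39  0.04] 0.00878826817226538 59.218591852113605
move mm tool [ 0.62286009 -0.36513061  1.66721039]
```

View pics/s3.png

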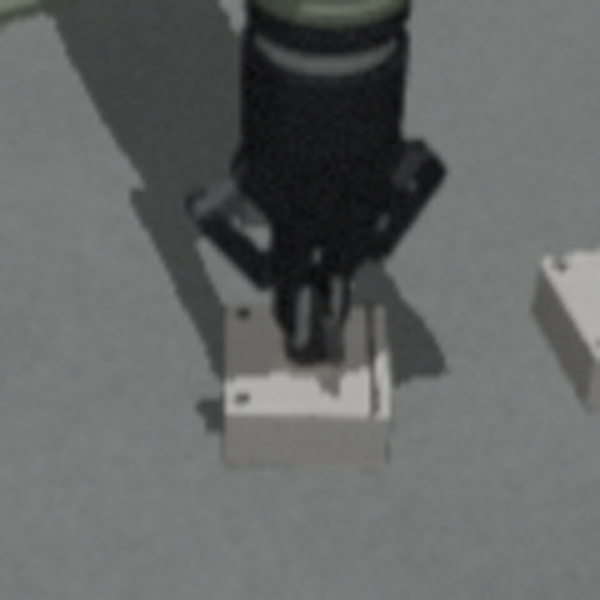

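The fingers at (315,320) are holding the wing and it has turned with them. The low wrist torque shows no stop was hit. Next is the larger clockwise swing.

```bash
python3 -m handwheel '1 0 0 0 0 0 0.1; 1 0 0 0 0 0 0.1; 1 0 0 0 0 0 0.1; 1 0 0 0 0 0 0.1; 1 0 0 0 0 0 0.1; 1 0 0 0 0 0 0.1; 1 0 0 0 0 0 0.1; 1 0 0 0 0 0 0.1; 1 0 0 0 0 0 0; 1 0 0 0 0 0 0'; python3 st.py
```

```text
time: 9.2
ee_pos: [0.5111, 0.0164, 0.0577]
eef_rot: [-0.0, 0.448, 0.894, -0.001]
wrist_force: [-5.0, -3.6, 7.1]
width: 0.0089
gripper_force: 59.4
t 9.2 yaw 126.78062284825994 wing -0.40699991081220155 pos [0.51110965 0.01635259 0.0576631 ] z [-0.00119684 -0.00140567 -0.9999983 ] q [-0.14  0.29  1.84 -0.    1.01 -0.78] F [-5.  -3.6  7.1] T [-0.62  0.59 -0.14] 0.00890998736593389 59.44083746988326
move mm tool [0.58486395 0.30280503 1.66232211]
```

Now unscrew it: 1.25 rad of turn to start, then small steps against the stop.

```bash
python3 -m handwheel '1 0 0 0 0 0 -0.125; 1 0 0 0 0 0 -0.125; 1 0 0 0 0 0 -0.125; 1 0 0 0 0 0 -0.125; 1 0 0 0 0 0 -0.125; 1 0 0 0 0 0 -0.125; 1 0 0 0 0 0 -0.125; 1 0 0 0 0 0 -0.125; 1 0 0 0 0 0 -0.125; 1 0 0 0 0 0 -0.125'; python3 -m handwheel '1 0 0 0 0 0 -0.01; 1 0 0 0 0 0 -0.01; 1 0 0 0 0 0 -0.01; 1 0 0 0 0 0 -0.01; 1 0 0 0 0 0 0; 1 0 0 0 0 0 0; 1 0 0 0 0 0 0; 1 0 0 0 0 0 0; 1 0 0 0 0 0 0; 1 0 0 0 0 0 0'; python3 st.py
```

```text
time: 10.2
ee_pos: [0.5116, 0.0179, 0.0577]
eef_rot: [0.0, -0.162, 0.987, 0.001]
wrist_force: [-2.3, 0.8, 4.6]
width: 0.0088
gripper_force: 59.3
time: 11.2
ee_pos: [0.5116, 0.0179, 0.0577]
eef_rot: [0.0, -0.179, 0.984, 0.001]
wrist_force: [-2.3, 0.8, 5.7]
width: 0.0089
gripper_force: 59.3
t 11.2 yaw -159.3437376030168 wing -5.400812070850028 pos [0.51157629 0.01794823 0.05767829] z [ 4.32945040e-06  1.53363772e-03 -9.99998824e-01] q [-0.14  0.29  1.84  0.    1.01 -2.07] F [-2.3  0.8  5.7] T [ 0.23  0.42 -0.1 ] 0.008921213369064186 59.28152125328779
move mm tool [ 0.87465692 -0.68638342  1.67683051]
```

```bash
python3 -m handwheel '1 0 0 0 0 0 -0.01; 1 0 0 0 0 0 -0.01; 1 0 0 0 0 0 -0.01; 1 0 0 0 0 0 0; 1 0 0 0 0 0 0; 1 0 0 0 0 0 0; 1 0 0 0 0 0 0; 1 0 0 0 0 0 0; 1 0 0 0 0 0 0; 1 0 0 0 0 0 0'; python3 st.py;  python3 -m handwheel '1 0 0 0 0 0 -0.01; 1 0 0 0 0 0 -0.01; 1 0 0 0 0 0 0; 1 0 0 0 0 0 0; 1 0 0 0 0 0 0; 1 0 0 0 0 0 0; 1 0 0 0 0 0 0; 1 0 0 0 0 0 0; 1 0 0 0 0 0 0; 1 0 0 0 0 0 0'; python3 st.py
```

```text
time: 12.2
ee_pos: [0.5116, 0.018, 0.0577]
eef_rot: [0.0, -0.193, 0.981, 0.001]
wrist_force: [-3.0, 0.7, 4.7]
width: 0.0086
gripper_force: 60.0
t 12.2 yaw -157.73717225517672 wing -5.3727722158817715 pos [0.51156814 0.01795698 0.0576904 ] z [-5.00112031e-06  2.05921897e-03 -9.99997880e-01] q [-0.14  0.29  1.84  0.    1.01 -2.1 ] F [-3.   0.7  4.7] T [ 0.18  0.44 -0.56] 0.008648747456254295 59.993693648139015
move mm tool [ 0.88965494 -0.67361766  1.68843311]
time: 13.2
ee_pos: [0.5116, 0.018, 0.0577]
eef_rot: [0.0, -0.202, 0.979, 0.001]
wrist_force: [-1.8, 1.3, 7.0]
width: 0.0088
gripper_force: 64.8
t 13.2 yaw -156.68308382940006 wing -5.354374902244805 pos [0.51155938 0.01795357 0.05769433] z [-4.60799832e-07  2.45217242e-03 -9.99996993e-01] q [-0.14  0.29  1.84  0.    1.01 -2.11] F [-1.8  1.3  7. ] T [ 0.13  0.41 -1.02] 0.008842807347261387 64.76521586242598
move mm tool [ 0.89277456 -0.65809121  1.69198929]
```

The torque climbs steadily at about 0.90 rad, so the wing is on the open stop. I ease off slightly, release and lift.

```bash
python3 -m handwheel '1 0 0 0 0 0 0.015; 1 0 0 0 0 0 0; 1 0 0 0 0 0 0; 0.7 0 0 0 0 0 0; 0.4 0 0 0 0 0 0; 0 0 0 0 0 0 0; -0.5 0 0 0 0 0 0; -1 0 0 0 0 0 0; -1 0 0 0 0 0 0; -1 0 0 0 0 0 0' 20; python3 -m handwheel '-1 0 0 0 0 0 0; -1 0 0 0 0 0 0; -1 0 0 -10 0 0 0; -1 0 0 -20 0 0 0; -1 0 0 -20 0 0 0; -1 0 0 -25 0 0 0; -1 0 0 -25 0 0 0; -1 0 0 -25 0 0 0; -1 0 0 -25 0 0 0; -1 0 0 -20 0 0 0'
python3 -m handwheel '-1 0 45 0 0 0 0; -1 0 45 0 0 0 0; -1 0 45 0 0 0 0; -1 0 45 0 0 0 0; -1 0 0 0 0 0 0; -1 0 0 0 0 0 0; -1 0 0 0 0 0 0; -1 0 0 0 0 0 0; -1 0 0 0 0 0 0; -1 0 0 0 0 0 0'; python3 st.py
python3 - <<'E'
from h import *
p,d=env.get_image("top");cv2.imwrite("pics/t4.png",p)
q,e=env.get_image("scene");cv2.imwrite("pics/s4.png",q)
P=world("top",d,255,302,208,258);W=P[P[:,2]>.075];w,V=np.linalg.eigh(np.cov(W[:,:2].T))
a=np.degrees(np.arctan2(V[1,1],V[0,1]));print(len(W),W.mean(0),a,np.radians((a-150.1)%180))
print(ray("top",0,0,0)[:0])
E
```

```text
time: 14.2
ee_pos: [0.5116, 0.0172, 0.0573]
eef_rot: [0.0, -0.197, 0.98, 0.0]
wrist_force: [-0.2, -0.4, -0.2]
width: 0.0855
gripper_force: 0.0
time: 15.2
ee_pos: [0.5121, 0.0171, 0.2299]
eef_rot: [0.001, -0.197, 0.98, -0.0]
wrist_force: [-0.1, -0.1, -0.5]
width: 0.0856
gripper_force: 0.0
time: 16.2
ee_pos: [0.4425, 0.1824, 0.2272]
eef_rot: [-0.0, -0.196, 0.981, -0.0]
wrist_force: [0.4, -0.2, -0.5]
width: 0.0857
gripper_force: 0.0
t 16.2 yaw -157.3998720688267 wing -5.366885217062373 pos [0.4424753  0.1823791  0.22723221] z [-1.76950899e-04 -1.11265285e-04 -9.99999978e-01] q [ 0.21  0.    1.77 -0.    1.36 -1.76] F [ 0.4 -0.2 -0.5] T [-0.03  0.03  0.01] 0.08571233615562315 0.0
move mm tool [   0.25681258 -179.00745395  171.23847809]
82 [0.5106096  0.01682638 0.08181645] -158.64627812003195 0.8945462007069005
[]
```

View pics/t4.png

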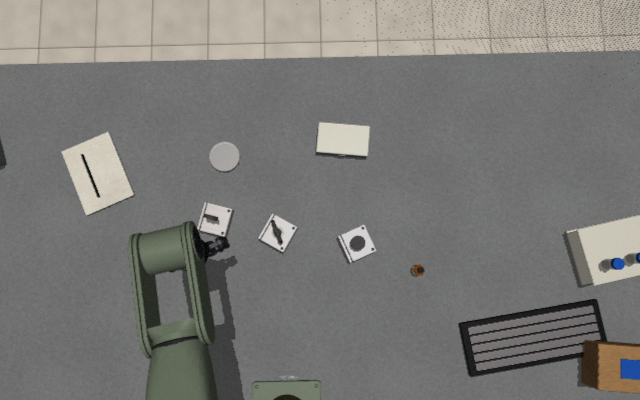

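View pics/s4.png

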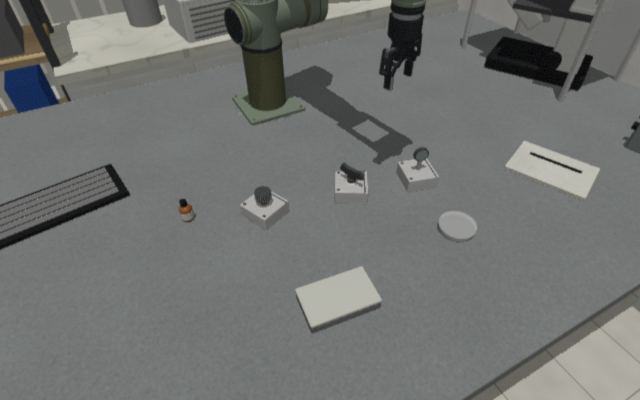

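The wing at top-view (277,233) now stands at about 0.895 rad, which is the open stop. The dish (224,156), box (343,139), bottle (417,270) and round knob (357,243) have not moved, and the gripper is clear.

```bash
python3 -c "
from workcell import env
print(env.sign_off())"
```

```text
the job is handed in; nothing more can be done
None
```

The wing knob was rocked free (about -0.21, +0.39 and -0.41 rad), unscrewed anticlockwise to its open stop (about 0.90 rad) and released at about 14 s; the other objects look unmoved in the pictures and the job is handed in.

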